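Slide the leaded panel down a step onto the light pad

TASK

Slide the little leaded panel with the diamond in the middle from its plywood board down over the step onto the middle of the white light pad, so that it lies flat there, square with the pad. It is freshly soldered: slide it across rather than lifting it up, and keep it close to level all the way. Leave the striped panel where it lies.

Things in the scene. Friction and masses are not known exactly. Their poses are not given: they have to be found in the camera images.
- diamond_panel: The panel to move: flat framed opal white glass, dark grey lead lines and frame, one big diamond (four slanting lines) in the middle; 62 (x) x 120 (y) x 12 mm thick, 0.2 to 0.35 kg. Origin: centre of its underside, z up. Starts flat on either plywood board, long side (y) roughly along the light box's y. Can be gripped across its 62 mm width, finger tips just clear of the board.
- striped_panel: Bystander, to be left: same size, frame and glass, but with two straight lead bars across its width that divide it into three plain panes. Origin: centre of its underside. Starts flat on the other plywood board.
- light_box: Fixed: white light pad, 120 (x) x 176 (y) mm, top 8 mm above the table, between two plywood boards, each 120 x 180 mm, top 16 mm above the table, that adjoin it at +y and -y: plain 8 mm steps down, 88 mm from the middle, no rims. Origin: on the table under the pad's middle; y along the row, z up. A small wood block or nail lies at each outer end. A 29 mm high wood rail runs behind it.
- pad_middle (a point): Middle of the light pad, on its top surface (8 mm above the table); axes as the light box.

How it is judged:
By the outcome, as a careful person would: the job done as asked, in the order asked, and still so for the second after the job is handed in, with the robot touching nothing.
It also fails if it takes over 32 s, if anything falls off the work surface, if the arm or the gripper's body presses on something with over 40 N, if the wrist force passes 120 N, or if a joint passes its speed limit or range.

ROBOT

A 6-joint arm with a two-finger parallel gripper is mounted at the origin on a cart in front of the work surface, level with it; the furniture and walls round the work are solid. World frame = base frame: x ahead of the robot, y to its left, z up, the work surface at z = 0. Lengths are in m, angles in rad, forces in N, time in s.
With the tool pointing down it reaches from about 0.425 to 0.95 m from the base axis. Payload 3.5 kg.
Tool frame: the origin (TCP) lies at the very end of the fingers, on their centre line; the grasp point (between the pads) lies 19 mm behind it (ctrl.grip_point_offset is the distance from the TCP to the grasp point, in m); z points along the fingers, y is the line along which they close (so a half turn about z gives the same grasp; the last joint's range is limited). The gripper opens to 85 mm and grips with 20 to 120 N. Pads are 22 mm wide; open, the fingers measure 114 mm over their backs; the gripper's body (76 mm by 85 mm) begins 54 mm behind the grasp point. The pads swing forward as they close: fully open they stand 13 mm farther back than shut.
Start: joints at [-1.333, 0.286, 1.577, -0, 1.279, -0.15], TCP at [0.255, -0.625, 0.231] pointing down, gripper open.
Joint ranges: [-2.77, 2.77], [-0.9, 2.22], [0.21, 2.48], [-1.53, 4.67], [0.24, 2.81], [-2.84, 2.84]. Speed limits (rad/s): [2.79, 2.79, 3.14, 3.14, 3.14, 3.14].

INTERFACE

Orientations are given as a unit quaternion [x, y, z, w].
In Python, from plant import ctrl gives the robot as it stands. The module is installed in compiled form; this text tells all that it offers.
- The arm moves only by the shell command python3 -m pendant 'ROWS' [OPENING] [FORCE]. ROWS is JSON, a list of rows, each an object of numbers: "dx", "dy", "dz": the shift along the tool's x, y, z in cm; "twist": the turn about the tool's z in degrees. A call has 1 to 10 rows; each row is the pose to reach, as a shift and turn from the pose commanded when the call began, along the tool's axes at that moment; what a row does not reach only later rows make up. A row lasts 1/8 s, in which the tool goes at most 62.5 mm and 10.7 degrees, less where a joint would pass 70% of its speed; a pose out of reach is approached as far as the arm can. A call with a gripper value outside its range is refused whole. OPENING is the opening in per cent of the stroke, from 0 (shut) to 100 (fully open), set as the call begins (- or left out, the last holds). The fingers move at their own pace and stop on an object; FORCE is the grip in N (left out, the last holds). Time passes only in rows, so rows that repeat a pose let the fingers close. It gives the time, the measured TCP pose, the force, the opening and the grip force at its end, in the units of the state.
- ctrl.get_state(): the state, without advancing time (a new reading comes with each control period).
- ctrl.read_camera(name): name is "scene" or "top"; returns a dict with "img" (400x640x3 uint8, red, green, blue), "depth" (400x640 float32, m along the optical axis (not along the pixel's ray), 0 where there is no reading), "camera_matrix" (3x3 intrinsics, pixels), "xyz" and "rotation" of the camera in the world. Camera axes: x right, y up, looking along -z (the intrinsics and any distortion apply to the point x, -y, -z); pixel columns grow to the right and rows downward; lengths in m; the calibration is good to about 2 mm. A picture is of the moment at which its call begins.
- ctrl.sign_off(): hands the job in; it is judged then, once.
The state is a dict: "time": time; "qpos": joint angles; "dq": joint speeds; "joint_efforts": joint torques, N m; "eef_pos": TCP position; "tcp_rot": TCP orientation; "contact_force": force on the tool from outside, world axes, zero at the start; "wrist_torque": the same for the moment, N m; "opening": opening from 0.0 (shut) to 1.0 (fully open); "finger_force": force on a finger pad.
Only numpy, scipy, OpenCV 4.12 (cv2) and the standard library are available. Lean on these libraries where they do the work, as an engineer would, in place of code of your own. Each camera call takes 0.05 s, during which the arm holds its last target. There are 200 camera calls.

## Working session

There is one attempt and no reset: what is moved stays moved. The work goes in short steps, Python scripts to look and compute and a shell command to move; the robot and the scene stay as the last step left them, time stands still between calls to the robot, and variables do not carry over. Pictures are saved under pics/ and viewed, at most 10 in all, crops included, and the job is handed in when it is done.

```bash
mkdir -p pics
cat > h.py <<'E'
import numpy as np, cv2
from plant import ctrl
def cam(n): 
    c=ctrl.read_camera(n); c['K']=np.array(c['camera_matrix']); c['R']=np.array(c['rotation']).reshape(3,3) if np.size(c['rotation'])==9 else None; c['t']=np.array(c['xyz']); return c
def ray(c,uv,z):
    uv=np.atleast_2d(uv).astype(float); K=c['K']
    d=np.c_[(uv[:,0]-K[0,2])/K[0,0],-(uv[:,1]-K[1,2])/K[1,1],-np.ones(len(uv))]@c['R'].T
    return c['t']+d*((z-c['t'][2])/d[:,2])[:,None]
def save(n,img): cv2.imwrite('pics/'+n,cv2.cvtColor(img,cv2.COLOR_RGB2BGR))
E
python3 - <<'E'
from h import *
for n in ['top','scene']:
    c=cam(n); save(n+'1.png',c['img']); print(n,c['K'].tolist(),c['t'],c['rotation'],[k for k in c])
    np.savez('pics/'+n,**{k:c[k] for k in ('img','depth','K','R','t')})
print(ctrl.get_state())
E
```

```text
top [[464.26664500697, 0.0, 316.8718394076551], [0.0, 464.26664500697, 198.06792610563934], [0.0, 0.0, 1.0]] [0.38991961 0.01533918 0.90762072] [-0.02132657  0.03290874  0.71472734 -0.69830296] ['img', 'depth', 'camera_matrix', 'xyz', 'rotation', 'K', 'R', 't']
scene [[490.86167664412164, 0.0, 322.93778192351283], [0.0, 490.86167664412164, 208.81571045888114], [0.0, 0.0, 1.0]] [-0.23232729  0.4981203   0.59744313] [-0.23427665  0.42328938  0.77671621 -0.40330199] ['img', 'depth', 'camera_matrix', 'xyz', 'rotation', 'K', 'R', 't']
{'time': 0.1, 'qpos': array([-1.33298654e+00,  2.87127053e-01,  1.57803651e+00, -6.04462288e-06,
        1.27856998e+00, -1.49978592e-01]), 'dq': array([-3.06368278e-05, -7.00709608e-04, -3.48174602e-03, -6.47196817e-05,
        1.24674082e-03, -8.72950409e-04]), 'joint_efforts': array([ 6.25610082e-04, -4.07298160e+01, -2.93697417e+01, -1.93264545e-04,
        3.43050233e-03,  1.17094952e-06]), 'eef_pos': array([ 0.25514493, -0.62428473,  0.23004896]), 'tcp_rot': array([ 9.81260608e-01,  1.92682312e-01, -4.98845027e-05, -1.06928412e-03]), 'contact_force': array([-0.54559776,  0.0971451 , -0.65595434]), 'wrist_torque': array([ 0.03771607, -0.01667334, -0.0068939 ]), 'finger_force': 0.0, 'opening': 1.0031471597810426}
```

View pics/top1.png

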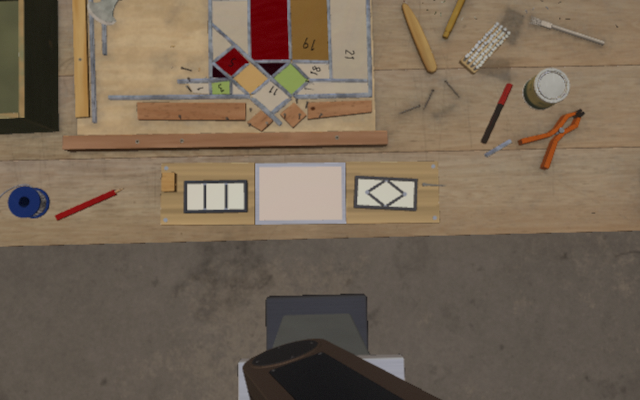

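View pics/scene1.png

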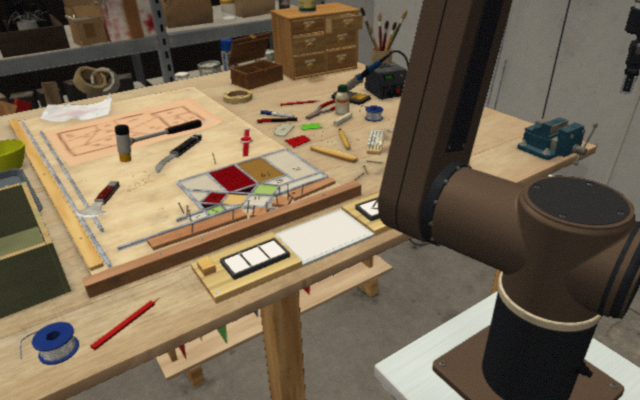

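The top view shows the diamond panel on the right (-y) board, centred near (386,193). The striped panel is at (215,196) and the pad spans about (256..346, 163..223). The rail is at row 140, and the scene view is partly hidden by the arm.

```bash
cat >> h.py <<'E'
from scipy.spatial.transform import Rotation as Ro
_c=cam
def cam(n):
    c=_c(n); c['R']=Ro.from_quat(c['rotation']).as_matrix(); return c
def rect(c,mask,z):
    cs,_=cv2.findContours(mask.astype(np.uint8),cv2.RETR_EXTERNAL,cv2.CHAIN_APPROX_NONE)
    p=max(cs,key=cv2.contourArea)[:,0,:]
    w=ray(c,p,z)[:,:2]
    (cx,cy),(a,b),ang=cv2.minAreaRect((w*1000).astype(np.float32))
    if a>b: a,b,ang=b,a,ang-90
    ang=(ang+90)%180-90   # direction of short side vs world x
    return np.array([cx,cy])/1000,a,b,ang
def panel(c,box,z):
    u0,v0,u1,v1=box; g=c['img'].max(2); m=np.zeros(g.shape,bool); m[v0:v1,u0:u1]=g[v0:v1,u0:u1]<120
    return rect(c,m,z)
def pad(c,box=(235,150,365,235)):
    u0,v0,u1,v1=box; i=c['img'].astype(int); m=np.zeros(i.shape[:2],bool); s=(i[...,2]>155)
    m[v0:v1,u0:u1]=s[v0:v1,u0:u1]; return rect(c,m,.008)
E
python3 - <<'E'
from h import *
c=cam('top'); 
print('pad',pad(c)); print('dia',panel(c,(348,165,425,220),.028)); print('str',panel(c,(178,170,252,222),.028))
i=c['img']; print(i[195,250:262].tolist(), i[195,340:360].tolist())
# depths -> heights
for n,(u,v) in dict(pad=(300,195),dia=(386,193),board=(428,193),rail=(220,141),nail=(430,185),block=(168,182)).items():
    print(n,ray(c,(u,v),c['t'][2]-c['depth'][v,u]))
E
```

```text
pad (array([0.47021872, 0.03176629]), 116.47715759277344, 172.13043212890625, -0.6599273681640625)
dia (array([ 0.46403943, -0.12984268]), 63.865447998046875, 122.26058197021484, -4.337303161621094)
str (array([0.46521326, 0.19280847]), 64.07666778564453, 121.13585662841797, -0.17037200927734375)
[[147, 122, 87], [146, 121, 86], [147, 123, 87], [147, 123, 88], [108, 88, 62], [129, 126, 132], [151, 152, 161], [151, 151, 161], [151, 151, 161], [178, 167, 161], [191, 175, 161], [192, 176, 163]] [[190, 173, 160], [180, 167, 162], [159, 156, 159], [152, 151, 159], [153, 152, 160], [115, 110, 111], [129, 107, 78], [148, 123, 89], [148, 124, 91], [147, 123, 89], [148, 124, 90], [148, 124, 89], [148, 125, 90], [126, 107, 79], [88, 79, 70], [69, 68, 68], [69, 67, 69], [126, 123, 115], [180, 177, 163], [195, 192, 176]]
pad [[0.46560649 0.03240745 0.00822728]]
dia [[ 0.4648853  -0.13350526  0.018368  ]]
board [[ 0.46390118 -0.21739661  0.00812584]]
rail [[0.57279742 0.18440216 0.0192511 ]]
nail [[ 0.47929407 -0.22143379  0.01021456]]
block [[0.49373513 0.28015161 0.032862  ]]
```

```bash
python3 -m pendant '[{"dx":3,"dy":-3,"dz":1,"twist":-5},{"dx":7,"dy":-7,"dz":2,"twist":-12},{"dx":11,"dy":-11,"dz":3,"twist":-19},{"dx":15,"dy":-15,"dz":4,"twist":-26},{"dx":19,"dy":-19,"dz":5.5,"twist":-33},{"dx":23,"dy":-23,"dz":7,"twist":-40},{"dx":27,"dy":-27,"dz":8,"twist":-47},{"dx":31,"dy":-31,"dz":9,"twist":-54},{"dx":35,"dy":-35,"dz":10,"twist":-60},{"dx":38,"dy":-37.8,"dz":11,"twist":-63.5}]' 80 && python3 -m pendant '[{},{}]'
cat >> h.py <<'E'
def go(xy,z,ang):
    "tool-axis shift (cm) and twist (deg) to reach world xy,z with tool y at ang deg (mod 180)"
    s=ctrl.get_state(); R=Ro.from_quat(s['tcp_rot']).as_matrix()
    d=R.T@(np.r_[xy,z]-s['eef_pos'])*100; a=np.degrees(np.arctan2(R[1,1],R[0,1]))
    print('pos',s['eef_pos'].round(4),'ytool',a.round(2),'open',s['opening'],'F',s['contact_force'].round(2),'t',s['time'])
    print('shift',d.round(2),'twist',round(-((ang-a+90)%180-90),2),'tilt',R[:,2].round(4))
E
python3 - <<'E'
from h import *
c=cam('scene'); save('s2.png',c['img']); c=cam('top'); save('t2.png',c['img'][120:260,200:460]); print('pad',pad(c))
go((.464,-.130),.03,-4.3)
E
```

```text
time: 1.4
eef_pos: [0.4644, -0.129, 0.1209]
tcp_rot: [0.732, 0.682, 0.0, -0.0]
contact_force: [0.3, -1.1, 0.6]
opening: 0.798
finger_force: 0.0
pad (array([0.46973654, 0.03260111]), 117.27739715576172, 174.980224609375, -1.2299423217773438)
pos [ 0.4639 -0.1275  0.1198] ytool -3.97 open 0.7982485226631949 F [-0.09  0.01 -0.39] t 1.5
shift [-0.26  0.05  8.98] twist 0.33 tilt [-0.0025  0.0022 -1.    ]$[0]: bad value
```

View pics/s2.png

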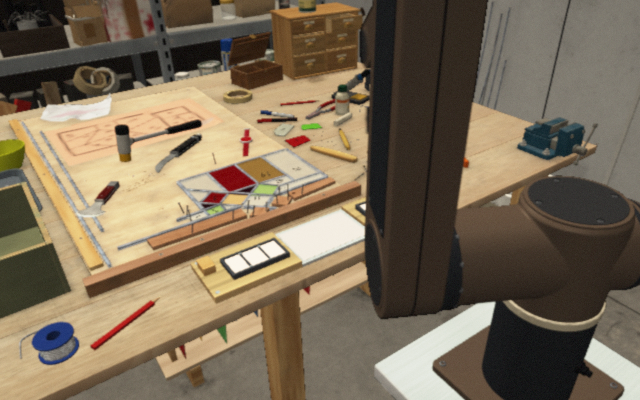

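The scene view has the panel and gripper hidden behind the arm; only a corner of the diamond panel shows at (362,208). I'll descend by pose and force reading.

```bash
python3 -m pendant '[{"dz":2.5},{"dz":5},{"dz":7},{"dz":8.5},{"dz":8.5},{"dz":8.5}]'
python3 - <<'E'
from h import *
go((.464,-.130),.019,-4.3)
c=cam('top'); i=c['img']; i=cv2.resize(i[140:245,340:460],None,fx=5,fy=5); save('t3.png',i)
# row yaw: front edge of boards/pad fit (left board, pad)
g=c['img'].astype(int)
P=[]
for u in list(range(165,250))+list(range(262,340)):
    col=g[205:240,u].sum(1); P.append((u,205+np.argmax(np.abs(np.diff(col)))+.5))
P=np.array(P); w=ray(c,P,.010)
for s in (slice(0,85),slice(85,None)):
    k=np.polyfit(w[s,1],w[s,0],1); r=w[s,0]-np.polyval(k,w[s,1]); o=abs(r)<.003; print(np.degrees(np.polyfit(w[s,1][o],w[s,0][o],1)[0]),o.sum(),np.std(r))
E
```

```text
pos [ 0.4639 -0.1275  0.1198] ytool -3.97 open 0.7982485226631949 F [-0.09  0.01 -0.39] t 1.5
shift [-0.26  0.06 10.08] twist 0.33 tilt [-0.0025  0.0022 -1.    ]
1.319837701042604 20 0.00952894473892959
0.5347962313293655 75 0.005475205249653381$[0]: bad value
```

View pics/t3.png

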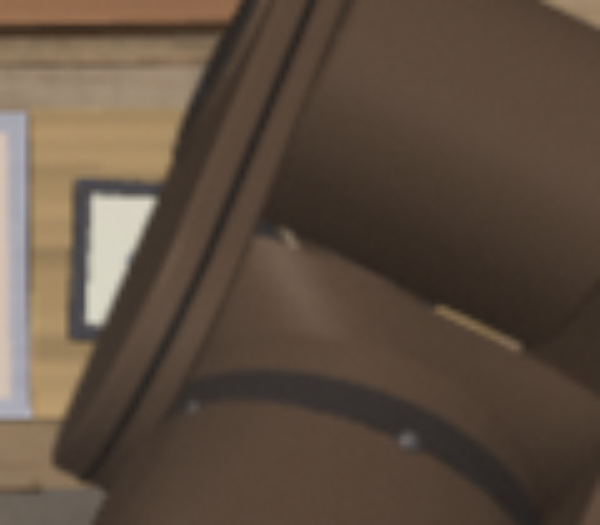

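The move was refused because each row needs all four keys. The view shows the panel still in place, its left frame edge at about (15+340, 52+140), with the arm above it.

```bash
python3 -m pendant '[{"dx":-0.2,"dy":0,"dz":2.5,"twist":0.3},{"dx":-0.2,"dy":0,"dz":5,"twist":0.3},{"dx":-0.2,"dy":0,"dz":7,"twist":0.3},{"dx":-0.2,"dy":0,"dz":8.5,"twist":0.3},{"dx":-0.2,"dy":0,"dz":8.5,"twist":0.3},{"dx":-0.2,"dy":0,"dz":8.5,"twist":0.3}]'
python3 - <<'E'
from h import *
go((.464,-.130),.019,-4.3)
E
```

```text
time: 2.3
eef_pos: [0.4645, -0.1338, 0.0371]
tcp_rot: [0.735, 0.678, 0.0, 0.001]
contact_force: [0.2, 0.2, 0.1]
opening: 0.804
finger_force: 0.0
pos [ 0.4645 -0.1338  0.0371] ytool -4.61 open 0.8038966285296817 F [0.17 0.22 0.14] t 2.3
shift [ 0.38 -0.08  1.81] twist -0.31 tilt [ 1.2e-03 -7.0e-04 -1.0e+00]
```

```bash
python3 -m pendant '[{"dx":0.3,"dy":0,"dz":0.5,"twist":0},{"dx":0.3,"dy":0,"dz":1.0,"twist":0},{"dx":0.3,"dy":0,"dz":1.5,"twist":0},{"dx":0.3,"dy":0,"dz":1.5,"twist":0}]'; python3 -m pendant '[{"dx":0,"dy":0,"dz":0.2,"twist":0},{"dx":0,"dy":0,"dz":0.2,"twist":0}]';python3 -m pendant '[{"dx":0,"dy":0,"dz":0.2,"twist":0},{"dx":0,"dy":0,"dz":0.2,"twist":0}]'
```

```text
time: 2.8
eef_pos: [0.4638, -0.1299, 0.0207]
tcp_rot: [0.735, 0.678, -0.0, -0.001]
contact_force: [0.2, -0.1, -0.2]
opening: 0.803
finger_force: 0.0
time: 3.05
eef_pos: [0.4642, -0.1302, 0.0192]
tcp_rot: [0.735, 0.678, -0.0, -0.0]
contact_force: [0.4, -0.2, 0.1]
opening: 0.799
finger_force: 0.0
time: 3.3
eef_pos: [0.4641, -0.1302, 0.0172]
tcp_rot: [0.735, 0.678, -0.0, -0.0]
contact_force: [-0.2, 0.1, 0.1]
opening: 0.8
finger_force: 0.0
```

```bash
for k in 1 2; do python3 -m pendant '[{"dx":0,"dy":0,"dz":0.15,"twist":0},{"dx":0,"dy":0,"dz":0.15,"twist":0}]' | grep -E 'pos|force'; done
```

```text
eef_pos: [0.4641, -0.1302, 0.0157]
contact_force: [-0.4, 0.5, 0.0]
finger_force: 0.0
eef_pos: [0.4641, -0.1302, 0.0142]
contact_force: [-0.3, 0.1, 1.3]
finger_force: 0.0
```

```bash
for k in 1 2 3; do python3 -m pendant '[{"dx":0,"dy":0,"dz":0.1,"twist":0},{"dx":0,"dy":0,"dz":0.1,"twist":0}]' | grep -E 'pos|t_force'; done
```

```text
eef_pos: [0.4641, -0.1302, 0.0132]
contact_force: [-0.6, 0.1, 0.1]
eef_pos: [0.4641, -0.1302, 0.0122]
contact_force: [-0.1, -1.0, 0.6]
eef_pos: [0.4641, -0.1302, 0.0112]
contact_force: [-0.1, 0.3, -0.2]
```

```bash
python3 -m pendant '[{"dx":0,"dy":0,"dz":0,"twist":0},{"dx":0,"dy":0,"dz":0,"twist":0},{"dx":0,"dy":0,"dz":0,"twist":0},{"dx":0,"dy":0,"dz":0,"twist":0}]' 60 45
python3 - <<'E'
from h import *
c=cam('top'); print('pad',pad(c)); 
s=ctrl.get_state(); print(s['contact_force'],s['opening'],s['finger_force'])
go((.470-.0017*0,.010),.0115,-0.7)
E
```

```text
time: 5.05
eef_pos: [0.4645, -0.1304, 0.0117]
tcp_rot: [0.735, 0.678, 0.0, 0.0]
contact_force: [0.5, 0.3, 4.2]
opening: 0.708
finger_force: 50.9
pad (array([0.47010025, 0.03264806]), 117.17896270751953, 173.92442321777344, -0.6433181762695312)
[-0.73631922 -1.20377002  4.50157597] 0.7087683139791879 50.97291111946106
pos [ 0.4645 -0.1304  0.0117] ytool -4.58 open 0.7087683139791879 F [-0.74 -1.2   4.5 ] t 5.1
shift [ 1.403e+01 -5.700e-01  1.000e-02] twist -3.88 tilt [ 4.e-04 -2.e-04 -1.e+00]
```

```bash
python3 -m pendant '[{"dx":0.3,"dy":0,"dz":-0.05,"twist":0},{"dx":1.0,"dy":0,"dz":-0.05,"twist":-0.2},{"dx":2,"dy":-0.1,"dz":-0.05,"twist":-0.5},{"dx":3.2,"dy":-0.1,"dz":-0.05,"twist":-0.8},{"dx":4.4,"dy":-0.2,"dz":-0.05,"twist":-1.2},{"dx":5.6,"dy":-0.2,"dz":-0.05,"twist":-1.6},{"dx":6.8,"dy":-0.3,"dz":-0.05,"twist":-2},{"dx":7.6,"dy":-0.3,"dz":-0.05,"twist":-2},{"dx":8,"dy":-0.3,"dz":-0.05,"twist":-2}]'
python3 - <<'E'
from h import *
go((.470,.013),.0120,-0.7)
c=cam('top'); save('t4.png',cv2.resize(c['img'][140:245,230:430],None,fx=4,fy=4))
E
```

```text
time: 6.22
eef_pos: [0.4674, -0.0495, 0.0117]
tcp_rot: [0.723, 0.691, -0.0, -0.0]
contact_force: [-0.4, -0.8, -0.5]
opening: 0.711
finger_force: 50.5
pos [ 0.4674 -0.0495  0.0117] ytool -2.55 open 0.7109569528068477 F [-0.35 -0.78 -0.5 ] t 6.225
shift [ 6.26 -0.02 -0.03] twist -1.85 tilt [-5.e-04  2.e-04 -1.e+00]
```

View pics/t4.png

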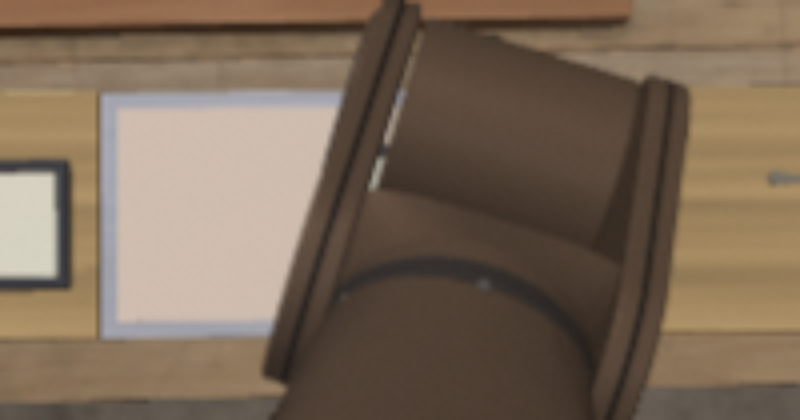

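The board at right, around (740,180) in the crop, is now empty. The panel's light edge shows beside the arm at about (390,120), so it is travelling with the gripper.

```bash
python3 -m pendant '[{"dx":0.5,"dy":0,"dz":0,"twist":-0.2},{"dx":1.3,"dy":0,"dz":0,"twist":-0.5},{"dx":2.4,"dy":0,"dz":0,"twist":-0.8},{"dx":3.6,"dy":0,"dz":0,"twist":-1.2},{"dx":4.8,"dy":0,"dz":0,"twist":-1.6},{"dx":5.7,"dy":0,"dz":0,"twist":-1.9},{"dx":6.2,"dy":0,"dz":0,"twist":-1.9},{"dx":6.3,"dy":0,"dz":0,"twist":-1.9},{"dx":6.3,"dy":0,"dz":0,"twist":-1.9}]'
python3 - <<'E'
from h import *
go((.470,.0322),.004,-0.7)
E
```

```text
time: 7.4
eef_pos: [0.4704, 0.0126, 0.0118]
tcp_rot: [0.711, 0.703, -0.0, -0.0]
contact_force: [-0.0, 0.4, -3.5]
opening: 0.712
finger_force: 50.1
pos [0.4704 0.0126 0.0118] ytool -0.68 open 0.7124227155114663 F [-0.01  0.39 -3.5 ] t 7.4
shift [ 1.96 -0.06  0.78] twist 0.02 tilt [-1.e-04 -0.e+00 -1.e+00]
```

```bash
python3 -m pendant '[{"dx":0.2,"dy":0,"dz":0.15,"twist":0},{"dx":0.4,"dy":0,"dz":0.3,"twist":0},{"dx":0.5,"dy":0,"dz":0.45,"twist":0},{"dx":0.5,"dy":0,"dz":0.6,"twist":0},{"dx":0.5,"dy":0,"dz":0.7,"twist":0},{"dx":0.5,"dy":0,"dz":0.75,"twist":0},{"dx":0.5,"dy":0,"dz":0.75,"twist":0}]';  python3 -m pendant '[{"dx":0.4,"dy":0,"dz":0,"twist":0},{"dx":0.9,"dy":0,"dz":0,"twist":0},{"dx":1.3,"dy":0,"dz":0,"twist":0},{"dx":1.45,"dy":0,"dz":0,"twist":0},{"dx":1.45,"dy":0,"dz":0,"twist":0},{"dx":1.45,"dy":0,"dz":0,"twist":0}]'
```

```text
time: 8.28
eef_pos: [0.4705, 0.0177, 0.0043]
tcp_rot: [0.711, 0.703, -0.0, -0.0]
contact_force: [-0.5, -0.9, -3.3]
opening: 0.709
finger_force: 50.1
time: 9.02
eef_pos: [0.4707, 0.0322, 0.0043]
tcp_rot: [0.711, 0.703, -0.0, 0.0]
contact_force: [0.4, 0.4, -3.3]
opening: 0.712
finger_force: 50.1
```

```bash
for k in 1 2; do python3 -m pendant '[{"dx":0,"dy":0,"dz":0.04,"twist":0},{"dx":0,"dy":0,"dz":0.04,"twist":0}]' | grep -E 'pos|t_force'; done
```

```text
eef_pos: [0.4706, 0.0321, 0.0039]
contact_force: [0.4, -0.9, -2.3]
eef_pos: [0.4707, 0.0321, 0.0037]
contact_force: [-0.9, -0.4, -0.4]
```

```bash
python3 -m pendant '[{"dx":0,"dy":0,"dz":0,"twist":0},{"dx":0,"dy":0,"dz":0,"twist":0},{"dx":0,"dy":0,"dz":0,"twist":0},{"dx":0,"dy":0,"dz":0,"twist":0}]' 80;  python3 -m pendant '[{"dx":0,"dy":0,"dz":-0.5,"twist":0},{"dx":0,"dy":0,"dz":-2,"twist":0},{"dx":0,"dy":0,"dz":-5,"twist":0},{"dx":0,"dy":0,"dz":-9,"twist":0},{"dx":0,"dy":0,"dz":-13,"twist":0},{"dx":4,"dy":0,"dz":-17,"twist":0},{"dx":10,"dy":0,"dz":-18,"twist":0},{"dx":16,"dy":0,"dz":-18,"twist":0},{"dx":22,"dy":0,"dz":-18,"twist":0},{"dx":26,"dy":0,"dz":-18,"twist":0}]'
python3 - <<'E'
from h import *
c=cam('top'); save('t5.png',cv2.resize(c['img'][140:245,150:430],None,fx=2.8,fy=2.8)); print(pad(c),panel(c,(262,168,340,218),.020))
E
```

```text
time: 10.02
eef_pos: [0.4709, 0.0322, 0.0037]
tcp_rot: [0.711, 0.703, 0.0, 0.0]
contact_force: [-0.4, -0.3, -1.0]
opening: 0.803
finger_force: 0.0
time: 11.28
eef_pos: [0.4734, 0.2947, 0.1851]
tcp_rot: [0.711, 0.704, 0.001, 0.0]
contact_force: [1.0, -0.8, 0.2]
opening: 0.802
finger_force: 0.0
(array([0.47018069, 0.03176678]), 116.8387451171875, 172.16378784179688, -0.6433181762695312) (array([0.47057144, 0.03088484]), 61.56003189086914, 117.29788970947266, -0.9222030639648438)
```

View pics/t5.png

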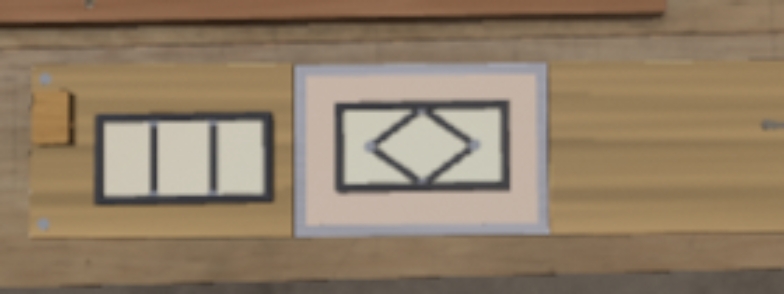

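The diamond panel lies at about (422,146) in the crop, in the middle of the pad (295..548, 63..237). It is within about 1 mm and 0.3° of the pad's centre and axes. The striped panel is untouched at (184,158) and the arm is clear.

```bash
python3 -m pendant '[{"dx":0,"dy":0,"dz":0,"twist":0},{"dx":0,"dy":0,"dz":0,"twist":0},{"dx":0,"dy":0,"dz":0,"twist":0}]' | grep -E 'time|t_force'; python3 -c "from plant import ctrl; print(ctrl.sign_off())"
```

```text
time: 11.7
contact_force: [-0.5, 0.5, 0.6]
the job is handed in; nothing more can be done
None
```

The diamond panel now lies in the middle of the light pad, about 1 mm off centre and 0.3° off square by the top camera; I slid it over in the grip, level all the way and carried only across the step. The striped panel was left where it lay, and the job was handed in at 11.7 s.

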